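Load the reagent drawer

TASK

Load the instrument's reagent drawer from the back: the deep trough into pocket 1, next to the instrument, then the middle trough into pocket 2, then the shallow one into pocket 3, carrying each one upright and setting it down gently, flat on its pocket's floor. Then slide the drawer steadily all the way home, past its catch, until its front is flush. Leave the other things on the bench where they are.

Things in the scene. Friction and masses are not known exactly. Their poses are not given: they have to be found in the camera images.
- instrument: White bench instrument, 320 mm wide (its x), 440 mm deep (its y), 250 mm high; fixed on the bench on the robot's left. Origin: centre of its underside. Its front face looks along its own -y, 220 mm from the origin, roughly towards the robot's right. The opening for the reagent drawer is 200 mm wide and reaches 146 mm above the bench.
- drawer (a joint): Reagent drawer in the instrument's front: 0 = fully out, 0.330 m = home, its panel flush with the instrument's face; grows as pushed in along the instrument's +y. Starts 0 to 0.02. Friction 1 to 3 N, stays where left; 13 to 5 mm before home it rides over a sprung roller catch (about 10 N in all), which then holds it home. White front panel, 196 mm wide, top 143 mm above the bench.
- handle (a point): Middle of the steel bar handle on the drawer's front: round bar 12 mm thick, 100 mm long along the instrument's x, standing 45 mm (to the bar's centre) in front of the panel, 100 mm above the bench. It moves with the drawer; its axes are the instrument's.
- pocket1 (a point): Floor centre of pocket 1, the one nearest the instrument, marked with one raised pip at each end. The three pockets are alike: 123 mm along the instrument's x, 41 mm along its y, 16 mm deep, 80 mm from centre to centre along y, floors 24 mm above the bench; axes as the instrument's. Fully out, pocket 1 is 95 mm before the instrument's face.
- pocket2 (a point): Centre of the floor of pocket 2, the middle one, marked with two raised pips at each end. Same size and axes as pocket 1.
- pocket3 (a point): Centre of the floor of pocket 3, the one nearest the drawer's front panel, marked with three raised pips at each end. Same size and axes as pocket 1. The drawer's front panel (inner face) is 63 mm from this point.
- deep_trough: The deep reagent trough, 95 mm high: grey plastic box with a white snap lid, 118 mm long (its x), 36 mm wide (its y), straight sides except that the lowest 14 mm taper in by 4 mm all round; 0.12 to 0.4 kg. Origin: centre of its underside. Stands on the bench on the robot's right; the three differ only in height (95, 75, 55 mm). Either end may go first.
- middle_trough: The middle reagent trough, 75 mm high: grey plastic box with a white snap lid, 118 mm long (its x), 36 mm wide (its y), straight sides except that the lowest 14 mm taper in by 4 mm all round; 0.12 to 0.4 kg. Origin: centre of its underside. Stands on the bench on the robot's right; the three differ only in height (95, 75, 55 mm). Either end may go first.
- shallow_trough: The shallow reagent trough, 55 mm high: grey plastic box with a white snap lid, 118 mm long (its x), 36 mm wide (its y), straight sides except that the lowest 14 mm taper in by 4 mm all round; 0.12 to 0.4 kg. Origin: centre of its underside. Stands on the bench on the robot's right; the three differ only in height (95, 75, 55 mm). Either end may go first.
- media_bottle: Capped glass bottle, 70 mm in diameter, 138 mm high, a bystander. Origin: centre of its underside.
- flask: Conical glass flask with a foil cap, 80 mm in diameter at the base, 136 mm high, a bystander. Origin: centre of its underside.
- tip_box: Pipette tip box with clear lid, 120 x 82 mm, 67 mm high, a bystander. Origin: centre of its underside.
- timer: Square white bench timer lying flat, 65 x 65 mm, 18 mm high, a bystander. Origin: centre of its underside.
Not all that is in view belongs to the job. What is shaped like the deep_trough but purple is not meant. Leave any turquoise look-alike of the middle_trough alone.

How it is judged (in metres and radians):
On the way, in this order (a step that is already met when the one before it is completed fails the run):
1. the deep trough stands in pocket 1, flat and let go (horizontal distance between deep_trough and pocket1 below 0.007 m and z of deep_trough in the frame of pocket1 between -0.004 and 0.004 m and angle between deep_trough's own z axis and vertical below 0.06 rad and angle between the x axis of deep_trough and the x axis of pocket1, either way round below 0.1 rad and contact force between the fingers and deep_trough below 0.1 N and linear speed of deep_trough below 0.03 m/s), for 0.2 s.
2. the middle trough stands in pocket 2, flat and let go, with those before it still in place (horizontal distance between deep_trough and pocket1 below 0.007 m and z of deep_trough in the frame of pocket1 between -0.004 and 0.004 m and angle between each of deep_trough, middle_trough's own z axis and vertical below 0.06 rad and angle between the x axis of deep_trough and the x axis of pocket1, either way round below 0.1 rad and horizontal distance between middle_trough and pocket2 below 0.007 m and z of middle_trough in the frame of pocket2 between -0.004 and 0.004 m and angle between the x axis of middle_trough and the x axis of pocket2, either way round below 0.1 rad and contact force between the fingers and middle_trough below 0.1 N and linear speed of middle_trough below 0.03 m/s), for 0.2 s.
3. the shallow trough stands in pocket 3, flat and let go, with those before it still in place (horizontal distance between deep_trough and pocket1 below 0.007 m and z of deep_trough in the frame of pocket1 between -0.004 and 0.004 m and angle between each of deep_trough, middle_trough, shallow_trough's own z axis and vertical below 0.06 rad and angle between the x axis of deep_trough and the x axis of pocket1, either way round below 0.1 rad and horizontal distance between middle_trough and pocket2 below 0.007 m and z of middle_trough in the frame of pocket2 between -0.004 and 0.004 m and angle between the x axis of middle_trough and the x axis of pocket2, either way round below 0.1 rad and horizontal distance between shallow_trough and pocket3 below 0.007 m and z of shallow_trough in the frame of pocket3 between -0.004 and 0.004 m and angle between the x axis of shallow_trough and the x axis of pocket3, either way round below 0.1 rad and contact force between the fingers and shallow_trough below 0.1 N and linear speed of shallow_trough below 0.03 m/s), for 0.2 s.
4. the loaded drawer is fully home (value of joint drawer above 0.326 m and horizontal distance between deep_trough and pocket1 below 0.007 m and z of deep_trough in the frame of pocket1 between -0.004 and 0.004 m and angle between each of deep_trough, middle_trough, shallow_trough's own z axis and vertical below 0.06 rad and angle between the x axis of deep_trough and the x axis of pocket1, either way round below 0.1 rad and horizontal distance between middle_trough and pocket2 below 0.007 m and z of middle_trough in the frame of pocket2 between -0.004 and 0.004 m and angle between the x axis of middle_trough and the x axis of pocket2, either way round below 0.1 rad and horizontal distance between shallow_trough and pocket3 below 0.007 m and z of shallow_trough in the frame of pocket3 between -0.004 and 0.004 m and angle between the x axis of shallow_trough and the x axis of pocket3, either way round below 0.1 rad), for 0.2 s.
At the end, for the whole second after the job is handed in: Deep trough in pocket 1, middle trough in pocket 2, shallow trough in pocket 3: each let go and at rest, centred within 7 mm, standing on the pocket's floor (within 4 mm), level within 0.06 rad and lined up with the pocket within 0.1 rad; the drawer fully home (joint above 0.326 m) (all of step 4 and contact force between the fingers and deep_trough below 0.1 N and linear speed of each of deep_trough, middle_trough, shallow_trough below 0.03 m/s and contact force between the fingers and middle_trough below 0.1 N and contact force between the fingers and shallow_trough below 0.1 N); the robot touches nothing.
It fails at once if a trough is dropped (falls freely from about 25 mm or more) ((linear speed of deep_trough above 0.7 m/s and contact force between the fingers and deep_trough below 0.1 N) or (linear speed of middle_trough above 0.7 m/s and contact force between the fingers and middle_trough below 0.1 N) or (linear speed of shallow_trough above 0.7 m/s and contact force between the fingers and shallow_trough below 0.1 N)).
It fails at once if a trough is tipped by more than 0.5 rad (angle between any of deep_trough, middle_trough, shallow_trough's own z axis and vertical above 0.5 rad).
It fails at once if the drawer is slammed (faster than 0.5 m/s) (velocity of joint drawer above 0.5 m/s).
It fails at once if the bottle, flask, tip box or timer is shifted by more than 30 mm or knocked over (distance of any of media_bottle, flask, tip_box, timer from where it was at the start of the episode above 0.03 m or angle between any of media_bottle, flask, tip_box, timer's own z axis and vertical above 0.5 rad).
It also fails if it takes over 70 s, if anything falls off the work surface, if the arm or the gripper's body presses on something with over 40 N, if the wrist force passes 120 N, or if a joint passes its speed limit or range.

ROBOT

A 7-joint arm with a two-finger parallel gripper is mounted at the origin on the work surface. World frame = base frame: x ahead of the robot, y to its left, z up, the work surface at z = 0. Lengths are in m, angles in degrees, forces in N, time in s.
With the tool pointing down it reaches from about 0.375 to 0.925 m from the base axis. Payload 3.1 kg.
Tool frame: the origin (TCP) lies between the finger pads; the fingertips stand 22 mm ahead of it and the grasp point (between the pads) lies 3 mm ahead of it; z points along the fingers, y is the line along which they close (so a half turn about z gives the same grasp; the last joint's range is limited). The gripper opens to 85 mm and grips with 20 to 120 N. Pads are 22 mm wide; open, the fingers measure 114 mm over their backs; the gripper's body (76 mm by 85 mm) begins 54 mm behind the grasp point. The pads swing forward as they close: fully open they stand 13 mm farther back than shut.
Start: joints at [71.746, 21.939, 2.515, 91.553, -1.026, 66.532, -2.859], TCP at [0.142, -0.634, 0.253] pointing down, gripper open.
Joint ranges: [-149.38, 149.38], [-23.57, 123.04], [-84.95, 90], [0, 143.3], [-89.99, 269.99], [3.08, 112.72], [-163.45, 163.45]. Speed limits (degrees/s): [159.86, 159.86, 180, 180, 180, 180, 180].

INTERFACE

Orientations are given as [roll, pitch, yaw] about the fixed x, y, z axes, in that order (R = Rz(yaw) Ry(pitch) Rx(roll)).
In Python, from station import * gives the robot as it stands.
- The arm moves only by the shell command python3 -m pendant 'ROWS'. ROWS is JSON, one flat list of numbers, 7 for each row, row after row: the shift along the tool's x, y, z in m, then the turn, a rotation vector about the tool's x, y, z in rad, then the opening, from -1 (shut) to 1 (fully open). In form: [dx, dy, dz, ax, ay, az, hand, dx, dy, dz, ax, ay, az, hand, ...]. A call has 1 to 8 rows; each row is the pose to reach, as a shift and turn from the pose commanded when the call began, along the tool's axes at that moment; what a row does not reach only later rows make up. A row lasts 1/8 s, in which the tool goes at most 62.5 mm and 10.7 degrees, less where a joint would pass 70% of its speed; a pose out of reach is approached as far as the arm can. A call with a gripper value outside its range is refused whole. The fingers move at their own pace and stop on an object; the grip force is fixed at half the most. Time passes only in rows, so rows that repeat a pose let the fingers close. It gives the time, the measured TCP pose, the force, the opening and the grip force at its end, in the units of the state.
- get_state(): the state, without advancing time (a new reading comes with each control period).
- snapshot(name): name is "side" or "top" or "wrist"; returns the picture (400x640x3 uint8, red, green, blue); there is no depth.
- get_calibration(name): a dict with "K" (3x3 intrinsics, pixels), "R" (3x3) and "t" (3): a world point X has camera coordinates R X + t. Camera axes: x right, y down, z forward; pixel columns grow to the right and rows downward; lengths in m; the calibration is good to about 2 mm. A picture is of the moment at which its call begins: read the wrist's pose just before it. get_calibration takes no time and is no camera call; for the wrist camera it gives the pose at the moment of the call.
- sign_off(): hands the job in; it is judged then, once.
The state is a dict: "clock": time; "joint_positions": joint angles; "joint_velocities": joint speeds; "effort": joint torques, N m; "eef_pos": TCP position; "eef_rot": TCP orientation; "force": force on the tool from outside, world axes, zero at the start; "moment": the same for the moment, N m; "opening": finger opening in m; "gripper_force": force on a finger pad.
Only numpy, scipy, OpenCV 4.12 (cv2) and the standard library are available. Lean on these libraries where they do the work, as an engineer would, in place of code of your own. Each camera call takes 0.05 s, during which the arm holds its last target. There are 200 camera calls.

## Working session

There is one attempt and no reset: what is moved stays moved. The work goes in short steps, Python scripts to look and compute and a shell command to move; the robot and the scene stay as the last step left them, time stands still between calls to the robot, and variables do not carry over. Pictures are saved under pics/ and viewed, at most 10 in all, crops included, and the job is handed in when it is done.

```bash
mkdir -p pics
python3 - <<'E'
from station import *
import cv2,json
s=get_state();print({k:s[k] for k in('clock','eef_pos','eef_rot','opening','force')})
for n in('top','side'):
    im=snapshot(n);cv2.imwrite(f'pics/{n}0.png',im[:,:,::-1]);c=get_calibration(n);print(n,c)
E
```

```text
{'clock': 0.0, 'eef_pos': array([ 0.14215783, -0.63335765,  0.25188604]), 'eef_rot': array([-1.79848494e+02,  7.77793633e-03,  1.26549158e+01]), 'opening': 0.08572711718977286, 'force': array([-0.66350219, -0.17523127,  0.03653599])}
top {'K': array([[429.49245224,   0.        , 316.05048517],
       [  0.        , 429.49245224, 201.02012347],
       [  0.        ,   0.        ,   1.        ]]), 'R': array([[ 1.24250415e-02, -9.99922748e-01,  3.40810443e-04],
       [-9.98211690e-01, -1.24237096e-02, -5.84728404e-02],
       [ 5.84725574e-02,  3.86326501e-04, -9.98288942e-01]]), 't': array([0.02548628, 0.52748076, 1.40563968])}
side {'K': array([[366.34415066,   0.        , 319.95764913],
       [  0.        , 366.34415066, 203.88326187],
       [  0.        ,   0.        ,   1.        ]]), 'R': array([[-0.86285825, -0.50507936,  0.01924809],
       [-0.33869172,  0.54950165, -0.76376427],
       [ 0.37518471, -0.66553947, -0.64520822]]), 't': array([0.45076927, 0.24432111, 1.23771987])}
```

View pics/top0.png

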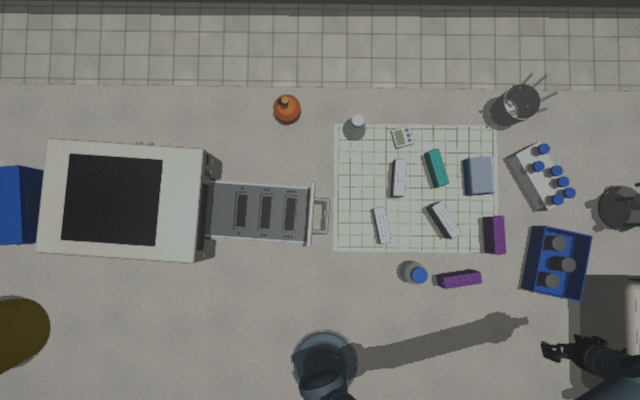

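View pics/side0.png

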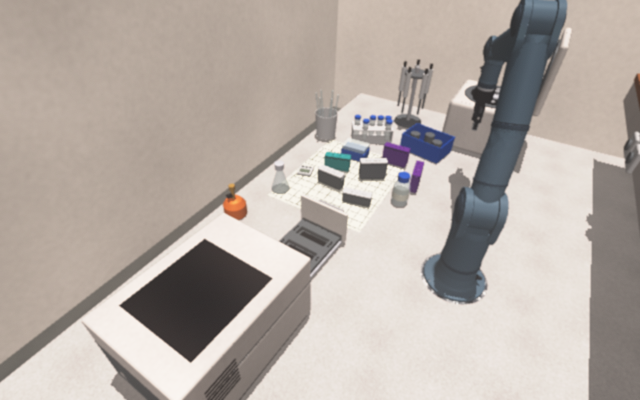

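Top view: the instrument is on the left with the drawer out (pockets at about (241,211), (265,211), (290,213), handle at (321,215)). The candidates are:
- **White lids, wanted:** (398,177), (381,225), (443,220).
- **Turquoise look-alike, leave:** (436,168).
- **Purple look-alikes, leave:** (494,235), (460,279).

Side view: the tallest grey trough is at (373,168), the middle one at (331,178) and the lowest at (356,198). Next I measure.

```bash
cat > h.py <<'E'
from station import *
import numpy as np,cv2
from scipy.spatial.transform import Rotation as Ro
def ray(c,uv,z):
    uv=np.atleast_2d(np.asarray(uv,float))
    d=(np.linalg.inv(c['K'])@np.c_[uv,np.ones(len(uv))].T)
    d=(c['R'].T@d).T; o=-c['R'].T@c['t']
    return o+d*((z-o[2])/d[:,2])[:,None]
def proj(c,X):
    p=(c['R']@np.atleast_2d(X).T).T+c['t'];p=(c['K']@p.T).T
    return p[:,:2]/p[:,2:]
E
python3 - <<'E'
from h import *
c=get_calibration('top');s=get_calibration('side')
im=cv2.imread('pics/top0.png');si=cv2.imread('pics/side0.png')
for n,uv in dict(a=(398,177),b=(381,225),d=(443,220)).items():
    for h in(.055,.075,.095):
        X=ray(c,uv,h);print(n,h,X.round(3),proj(s,X).round(0),proj(s,X*[1,1,0]).round(0))
for n,uv,h in(('p1',(241,211),.024),('p2',(265,211),.024),('p3',(290,213),.024),('handle',(321,215),.1),('panel',(311,213),.143),('turq',(436,168),.075),('purp',(460,279),.095),('bottle',(419,275),.138),('flask',(358,121),.136)):
    print(n,ray(c,uv,h).round(3))
a=cv2.resize(im[120:270,330:520],None,fx=4,fy=4,interpolation=2)
b=cv2.resize(si[140:230,260:440],None,fx=4,fy=4,interpolation=2)
cv2.imwrite('pics/c1.png',cv2.resize(np.vstack([a[:,:720],b]),None,fx=.62,fy=.62))
E
```

```text
a 0.055 [[ 0.606 -0.231  0.055]] [[331. 174.]] [[330. 184.]]
a 0.075 [[ 0.603 -0.228  0.075]] [[331. 171.]] [[330. 185.]]
a 0.095 [[ 0.601 -0.224  0.095]] [[331. 167.]] [[330. 185.]]
b 0.055 [[ 0.45  -0.177  0.055]] [[358. 192.]] [[356. 203.]]
b 0.075 [[ 0.45  -0.174  0.075]] [[358. 189.]] [[356. 203.]]
b 0.095 [[ 0.45  -0.171  0.095]] [[358. 185.]] [[356. 203.]]
d 0.055 [[ 0.469 -0.376  0.055]] [[373. 167.]] [[372. 177.]]
d 0.075 [[ 0.469 -0.37   0.075]] [[373. 164.]] [[371. 178.]]
d 0.095 [[ 0.468 -0.364  0.095]] [[373. 161.]] [[371. 179.]]
p1 [[0.491 0.278 0.024]]
p2 [[0.492 0.199 0.024]]
p3 [[0.486 0.117 0.024]]
handle [[0.479 0.016 0.1  ]]
panel [[0.483 0.047 0.143]]
turq [[ 0.634 -0.349  0.075]]
purp [[ 0.287 -0.416  0.095]]
bottle [[ 0.302 -0.279  0.138]]
flask [[ 0.767 -0.093  0.136]]
```

View pics/c1.png

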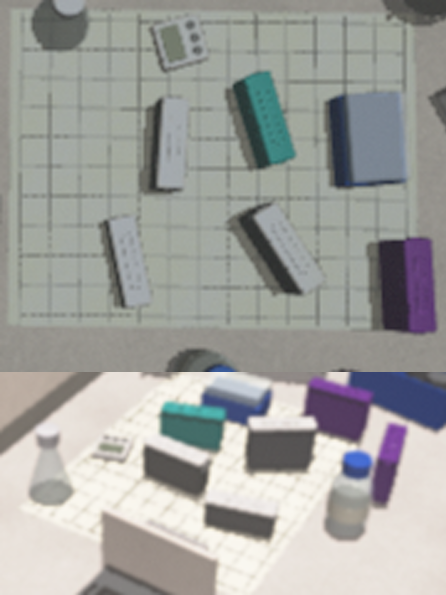

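The crop confirms the choice. Deep is the lid at top pixel (443,220), middle is (398,177) and shallow is (381,225). All three are grey with white lids, and their order in height is clear in the side view. I move over the deep one for a wrist view.

```bash
python3 -m pendant '[0.05,-0.025,-0.03,0,0,-0.05,1, 0.11,-0.055,-0.05,0,0,-0.1,1, 0.165,-0.085,-0.05,0,0,-0.18,1, 0.22,-0.11,-0.05,0,0,-0.25,1, 0.275,-0.14,-0.05,0,0,-0.32,1, 0.33,-0.17,-0.05,0,0,-0.4,1, 0.377,-0.192,-0.05,0,0,-0.4,1, 0.377,-0.192,-0.05,0,0,-0.4,1]'
python3 - <<'E'
from h import *
s=get_state();print(s['eef_pos'],s['eef_rot'])
c=get_calibration('wrist');im=snapshot('wrist');cv2.imwrite('pics/w1.png',im[:,:,::-1])
print(c,proj(c,[[.468,-.364,.095],[.603,-.228,.075]]))
E
```

```text
clock: 1.1
eef_pos: [0.4735, -0.3572, 0.3028]
eef_rot: [-179.9, -0.2, 36.3]
force: [0.5, -0.1, -1.2]
opening: 0.0856
gripper_force: 0.0
[ 0.47354725 -0.35722411  0.30281024] [-179.89379388   -0.2339261    36.3076203 ]
{'K': array([[326.41083897,   0.        , 319.46829728],
       [  0.        , 326.41083897, 201.575574  ],
       [  0.        ,   0.        ,   1.        ]]), 'R': array([[ 0.59166847, -0.80617979, -0.00160621],
       [-0.77494265, -0.56929001,  0.27454102],
       [-0.22224382, -0.16119255, -0.96157405]]), 't': array([-0.56735167,  0.11397579,  0.47531517])} [[322.21162582 186.73663977]
 [290.78181158 -14.93122608]]
```

View pics/w1.png

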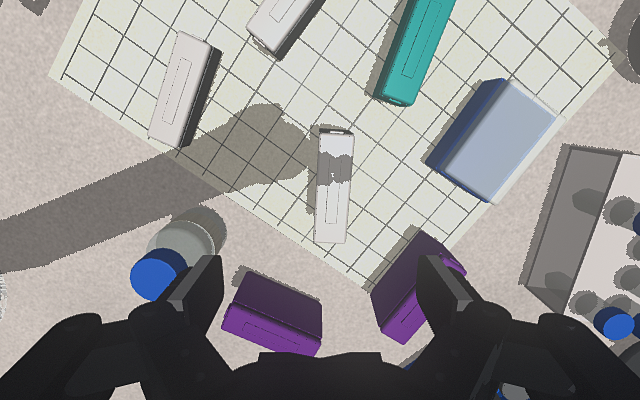

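Wrist view: the deep trough's lid runs from about (319,135)/(353,135) to (315,242)/(345,242), partly in shadow. The shallow one is at (178,90). The purple ones are lower down and stay clear.

```bash
cat >> h.py <<'E'
def lid(im,c,uv,z,r=70,dv=14,show=None):
    """flood-fill-like mask of neutral pixels around uv -> lid centre, size, yaw at height z"""
    h=cv2.cvtColor(im,cv2.COLOR_RGB2LAB).astype(int)
    u,v=map(int,uv)
    L,a,b=h[...,0],h[...,1]-128,h[...,2]-128
    out=[]
    return h
E
python3 - <<'E'
from h import *
im=cv2.imread('pics/w1.png');h=cv2.cvtColor(im,cv2.COLOR_BGR2LAB).astype(int)
for v in(150,170,200,220): print(v,[tuple(h[v,u]) for u in range(300,372,4)])
for u in(325,335):print(u,[tuple(h[v,u]) for v in list(range(122,146,3))+list(range(230,252,3))])
E
```

```text
150 [(np.int64(150), np.int64(128), np.int64(134)), (np.int64(149), np.int64(128), np.int64(134)), (np.int64(148), np.int64(128), np.int64(134)), (np.int64(148), np.int64(128), np.int64(134)), (np.int64(149), np.int64(127), np.int64(134)), (np.int64(223), np.int64(129), np.int64(131)), (np.int64(225), np.int64(127), np.int64(127)), (np.int64(223), np.int64(128), np.int64(127)), (np.int64(222), np.int64(128), np.int64(127)), (np.int64(222), np.int64(128), np.int64(127)), (np.int64(222), np.int64(128), np.int64(126)), (np.int64(222), np.int64(128), np.int64(126)), (np.int64(222), np.int64(128), np.int64(126)), (np.int64(195), np.int64(130), np.int64(130)), (np.int64(219), np.int64(126), np.int64(137)), (np.int64(222), np.int64(125), np.int64(133)), (np.int64(221), np.int64(126), np.int64(134)), (np.int64(222), np.int64(126), np.int64(134))]
170 [(np.int64(144), np.int64(127), np.int64(134)), (np.int64(230), np.int64(126), np.int64(132)), (np.int64(145), np.int64(127), np.int64(134)), (np.int64(156), np.int64(127), np.int64(134)), (np.int64(152), np.int64(127), np.int64(135)), (np.int64
[... 3116 characters left out ...]
int64(237), np.int64(126), np.int64(131)), (np.int64(159), np.int64(127), np.int64(135)), (np.int64(165), np.int64(129), np.int64(131)), (np.int64(176), np.int64(129), np.int64(131)), (np.int64(223), np.int64(128), np.int64(126)), (np.int64(222), np.int64(128), np.int64(127)), (np.int64(222), np.int64(128), np.int64(126)), (np.int64(220), np.int64(128), np.int64(129)), (np.int64(220), np.int64(128), np.int64(129)), (np.int64(220), np.int64(128), np.int64(129)), (np.int64(220), np.int64(128), np.int64(130)), (np.int64(210), np.int64(130), np.int64(131)), (np.int64(230), np.int64(127), np.int64(129)), (np.int64(222), np.int64(126), np.int64(133)), (np.int64(222), np.int64(126), np.int64(131))]
```

```bash
python3 - <<'E'
s=open('h.py').read();s=s[:s.index('def lid')]
s+='''def lid(im,c,uv,z,r=75):
    """neutral-coloured blob at uv -> lid centre, size, long-axis yaw on the plane z (im is RGB)"""
    h=cv2.cvtColor(im,cv2.COLOR_RGB2LAB).astype(int)
    m=((h[...,2]<=131)&(h[...,1]>=127)&(h[...,0]>120)).astype(np.uint8)
    w=np.zeros_like(m);w[max(0,uv[1]-r):uv[1]+r,max(0,uv[0]-r):uv[0]+r]=1;m&=w
    m=cv2.morphologyEx(cv2.morphologyEx(m,2,np.ones((5,5))),3,np.ones((5,5)))
    m=cv2.morphologyEx(m,2,np.ones((11,11)))
    n,l=cv2.connectedComponents(m)
    k=l[uv[1],uv[0]]; ct=max(cv2.findContours((l==k).astype(np.uint8),0,1)[0],key=cv2.contourArea)[:,0]
    q=ray(c,ct,z)[:,:2]
    (x,y),(a,b),_=R=cv2.minAreaRect((q*1000).astype(np.float32))
    p=cv2.boxPoints(R); e=max((p[1]-p[0],p[2]-p[1]),key=np.linalg.norm)
    yaw=(np.degrees(np.arctan2(e[1],e[0]))+90)%180-90
    return np.round([x,y],1),np.round([max(a,b),min(a,b)],1),round(float(yaw),1),cv2.minAreaRect(ct)
def togo(xy,z,yaw):
    """shift along tool axes [m] and turn about tool z [rad] from the present pose to a tool-down pose (m, deg)"""
    s=get_state();R=Ro.from_euler('xyz',s['eef_rot'],degrees=True)
    T=Ro.from_euler('xyz',[180,0,yaw],degrees=True)
    print('go',R.inv().apply(np.r_[xy,z]-s['eef_pos']).round(4),(R.inv()*T).as_rotvec().round(4),'at',s['eef_pos'].round(4),s['eef_rot'].round(2))
'''
open('h.py','w').write(s)
E
python3 - <<'E'
from h import *
c=get_calibration('wrist')
im=cv2.imread('pics/w1.png')[:,:,::-1].copy()
q=lid(im,c,(330,200),.095);print(q)
print(lid(im,c,(170,120),.055))
print(ray(c,[(318,134),(353,134),(345,243),(314,243)],.095).round(3))
togo(q[0]/1000,.30,q[2])
E
```

```text
(array([ 467.5, -379.1]), array([116.8,  35.2]), 32.5, ((332.7414855957031, 187.94207763671875), (33.6981201171875, 109.28987121582031), 3.7517290115356445))
(array([ 449. , -185.9]), array([115.8,  36.3]), 11.4, ((176.75, 91.25), (35.733734130859375, 106.88497924804688), 18.43494987487793))
[[ 0.505 -0.333  0.095]
 [ 0.526 -0.361  0.095]
 [ 0.428 -0.425  0.095]
 [ 0.408 -0.398  0.095]]
go [-0.0132  0.013   0.0026] [-0.0015 -0.0008  0.0609] at [ 0.4705 -0.3608  0.3027] [-1.7992e+02 -5.0000e-02  3.5990e+01]
```

Sizes check out (117×35 mm), but that image was taken while the arm was settling. I re-measure now that it is at rest.

Run:
```python
from h import *
c=get_calibration('wrist');im=snapshot('wrist')
q=lid(im,c,(330,200),.095);print(q)
print(lid(im,c,(170,120),.055))
togo(q[0]/1000,.30,q[2])
c=get_calibration('top');im=cv2.imread('pics/top0.png')[:,:,::-1].copy()
for uv,z in(((446,224),.095),((381,225),.055),((400,177),.075)):
    try:print('top',lid(im,c,uv,z,25))
    except Exception as e:print(e)
```

```text
(array([ 470.2, -375.7]), array([114.8,  35.5]), 33.0, ((332.1616516113281, 184.09803771972656), (35.312564849853516, 108.0887222290039), 2.935673475265503))
(array([ 448.7, -182.4]), array([110.4,  36.3]), 11.9, ((173.62844848632812, 89.66110229492188), (35.963531494140625, 102.36654663085938), 17.744672775268555))
go [-0.0057  0.011   0.0026] [-0.0012  0.0009  0.0474] at [ 0.4684 -0.3634  0.3026] [-1.7993e+02  5.0000e-02  3.5720e+01]
top (array([544.2,  20.8]), array([2052., 1250.]), -89.3, ((319.5, 199.5), (399.0, 639.0), 90.0))
top (array([547.2,  20.5]), array([2113.2, 1287.4]), -89.3, ((319.5, 199.5), (399.0, 639.0), 90.0))
top (array([545.7,  20.7]), array([2082.6, 1268.7]), -89.3, ((319.5, 199.5), (399.0, 639.0), 90.0))
```

```bash
python3 -m pendant '[-0.006,0.011,0.05,0,0,0.045,1,-0.006,0.011,0.05,0,0,0.045,1,-0.006,0.011,0.05,0,0,0.045,1,-0.006,0.011,0.05,0,0,0.045,1,-0.006,0.011,0.05,0,0,0.045,1]'
python3 - <<'E'
from h import *
for i in range(2):
    c=get_calibration('wrist');s=get_state()['eef_pos'];im=snapshot('wrist')
    P=proj(c,[.470,-.3757,.095])[0].astype(int)
    q=lid(im,c,P,.095,110);print(s,P,q,-c['R'].T@c['t'])
togo(q[0]/1000,.067,q[2])
E
```

```text
clock: 1.82
eef_pos: [0.4704, -0.3771, 0.2551]
eef_rot: [179.8, -0.1, 33.0]
force: [-0.3, -0.2, 0.1]
opening: 0.085
gripper_force: 0.0
[ 0.47043124 -0.37705303  0.25506421] [317 188] (array([ 471.6, -374.9]), array([115.5,  35.1]), 32.9, ((317.9999694824219, 183.5), (39.99999237060547, 126.99998474121094), 0.0)) [ 0.52880739 -0.33835008  0.37687923]
[ 0.4703121  -0.37690997  0.25475327] [318 188] (array([ 471.1, -375.2]), array([116.4,  35.2]), 32.8, ((318.5, 184.0), (128.0, 41.0), 90.0)) [ 0.52873743 -0.33825123  0.37653806]
go [ 0.0015 -0.0012  0.1874] [ 0.0018 -0.0007  0.0038] at [ 0.4702 -0.3768  0.2544] [ 1.799e+02 -4.000e-02  3.301e+01]
```

```bash
python3 -m pendant '[0.0015,-0.001,0.06,0,0,0.003,1,0.0015,-0.001,0.12,0,0,0.003,1,0.0015,-0.001,0.165,0,0,0.003,1,0.0015,-0.001,0.184,0,0,0.003,1,0.0015,-0.001,0.184,0,0,0.003,1,0.0015,-0.001,0.184,0,0,0.003,-1,0.0015,-0.001,0.184,0,0,0.003,-1,0.0015,-0.001,0.184,0,0,0.003,-1]'; python3 -m pendant '[0,0,0,0,0,0,-1,0,0,0,0,0,0,-1,0,0,0,0,0,0,-1]'
```

```text
clock: 2.92
eef_pos: [0.4714, -0.3757, 0.0712]
eef_rot: [179.9, -0.1, 32.8]
force: [0.4, 0.9, -1.5]
opening: 0.0354
gripper_force: 60.1
clock: 3.3
eef_pos: [0.4715, -0.3757, 0.0712]
eef_rot: [179.9, -0.0, 32.8]
force: [-0.2, 2.1, 6.2]
opening: 0.0353
gripper_force: 61.2
```

Run:
```python
from h import *
# drawer pose from top image: dark pocket contours
im=cv2.imread('pics/top0.png');g=cv2.cvtColor(im,6);c=get_calibration('top')
r=g[170:250,205:335]
print(r[43,::2]);print(g[170:250:3,262])
```

```text
[ 43  60  58  60  94  93  93  92  94  94  95  95  94  96  90  77  59  54
  51  51  53  97  98  99  99 100  99  82  77  55  56  56  57 101 103 102
 104 104 105  96  88  61  60  59  60  87 106 107 107 108  91  62 136 166
 119 146 145 144 122  89 128 130 127 142 151]
[145 143 143 147 144 152 100  99  99  84  76  54  57  56  54  56  55  56
  55  56  97  93  93 161 146 148 146]
```

Gripped (35 mm opening, 60 N). I lift, then carry it to a view point beside the drawer.

```bash
python3 -m pendant '[0,0,-0.02,0,0,0,-1,0,0,-0.06,0,0,0,-1,0,0,-0.11,0,0,0,-1,0,0,-0.16,0,0,0,-1,0,0,-0.195,0,0,0,-1,0,0,-0.21,0,0,0,-1]'; python3 -m pendant '[0.015,-0.027,0,0,0,0.05,-1,0.045,-0.08,0,0,0,0.15,-1,0.075,-0.133,0,0,0,0.25,-1,0.105,-0.185,0,0,0,0.35,-1,0.135,-0.238,0,0,0,0.45,-1,0.165,-0.29,0,0,0,0.55,-1,0.192,-0.335,0,0,0,0.618,-1,0.202,-0.353,0,0,0,0.618,-1]';  python3 -m pendant '[0,0,0,0,0,0,-1,0,0,0,0,0,0,-1,0,0,0,0,0,0,-1,0,0,0,0,0,0,-1]'
python3 - <<'E'
from h import *
c=get_calibration('wrist');im=snapshot('wrist');cv2.imwrite('pics/w2.png',im[:,:,::-1])
np.savez('w2.npz',**c)
print(get_state()['eef_pos'])
E
```

```text
clock: 4.05
eef_pos: [0.4709, -0.3754, 0.2821]
eef_rot: [179.8, -0.1, 32.8]
force: [0.0, 0.5, -4.0]
opening: 0.0354
gripper_force: 60.8
clock: 5.05
eef_pos: [0.4468, 0.0353, 0.2781]
eef_rot: [-180.0, 0.2, -2.2]
force: [-0.8, -0.7, -2.9]
opening: 0.036
gripper_force: 60.9
clock: 5.55
eef_pos: [0.4488, 0.0298, 0.2791]
eef_rot: [-180.0, 0.0, -2.7]
force: [0.1, -0.2, -3.4]
opening: 0.0352
gripper_force: 60.9
[0.44886365 0.03007178 0.27918799]
```

View pics/w2.png

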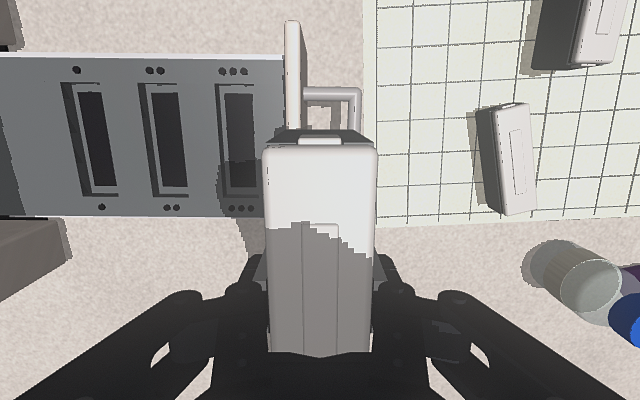

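Wrist view: the drawer's pockets have dark floors at about (95,138), (170,138) and (241,138). The pips are at (77,70)/(102,207), (155,70)/(171,208) and (233,71)/(~241,208). The panel edge is at (293,80), and the trough hangs straight in the fingers. I measure the pips and the pocket rims.

```bash
cat >> h.py <<'E'
def blob(im,c,uv,r,z,thr):
    g=cv2.cvtColor(im,cv2.COLOR_RGB2GRAY);u,v=uv;w=g[v-r:v+r+1,u-r:u+r+1]<thr
    n,l,st,ce=cv2.connectedComponentsWithStats(w.astype(np.uint8))
    return [(np.r_[ce[i]]+[u-r,v-r]) for i in range(1,n) if st[i,4]>8],st[1:,4]
E
python3 - <<'E'
from h import *
c=dict(np.load('w2.npz'));im=cv2.imread('pics/w2.png')[:,:,::-1].copy()
P={}
for n,uv in dict(p1a=(77,70),p1b=(102,207),p2a=(155,70),p2b=(171,208),p3a=(233,71)).items():
    b,st=blob(im,c,uv,13,.041,70);m=np.mean(b,0);P[n]=ray(c,m,.041)[0];print(n,np.round(b,1).tolist(),st,P[n].round(4))
for p in('p1','p2'):
    d=P[p+'a']-P[p+'b'];print(p,(P[p+'a']+P[p+'b'])/2,np.linalg.norm(d),np.degrees(np.arctan2(d[1],d[0])))
d=P['p1a']-P['p3a'];print('dir a',np.linalg.norm(d),np.degrees(np.arctan2(-d[0],d[1])))
g=cv2.cvtColor(im,cv2.COLOR_RGB2GRAY)
print('row140',list(zip(range(50,270,2),g[140,50:270:2])))
for u in(90,165):print(u,g[70:100,u],g[180:205,u])
E
```

```text
p1a [[76.5, 69.6], [77.0, 82.5]] [53 54] [0.5615 0.2749 0.041 ]
p1b [[102.5, 195.0], [101.5, 206.6]] [78 36] [0.4277 0.2802 0.041 ]
p2a [[149.3, 70.1], [160.1, 70.3], [155.0, 83.0]] [45 49 27] [0.5591 0.1942 0.041 ]
p2b [[171.0, 195.5], [166.6, 207.3], [175.9, 207.3]] [54 35 33] [0.4207 0.2016 0.041 ]
p3a [[222.3, 71.2], [232.7, 71.1], [243.2, 71.0], [233.0, 84.0]] [38 41 25 27] [0.5554 0.1139 0.041 ]
p1 [0.4945575  0.27755786 0.041     ] 0.13389075625163444 -2.2366756341451577
p2 [0.48989025 0.19789568 0.041     ] 0.13856244474701096 -3.0271230289792714
dir a 0.16117260839386352 -2.1650392709734136
row140 [(50, np.uint8(113)), (52, np.uint8(113)), (54, np.uint8(113)), (56, np.uint8(113)), (58, np.uint8(114)), (60, np.uint8(112)), (62, np.uint8(114)), (64, np.uint8(114)), (66, np.uint8(113)), (68, np.uint8(112)), (70, np.uint8(118)), (72, np.uint8(43)), (74, np.uint8(51)), (76, np.uint8(51)), (78, np.uint8(51)), (80, np.uint8(48)), (82, np.uint8(103)), (84, np.uint8(116)), (86, np.uint8(76)), (88, np.uint8(37)), (90, np.uint8(39)), (92, np.uint8(39)), (94, np.uint8(40)), (96, np.uint
[... 1619 characters left out ...]
), (248, np.uint8(64)), (250, np.uint8(64)), (252, np.uint8(64)), (254, np.uint8(106)), (256, np.uint8(130)), (258, np.uint8(128)), (260, np.uint8(128)), (262, np.uint8(131)), (264, np.uint8(131)), (266, np.uint8(136)), (268, np.uint8(100))]
90 [115 115 114 115 114 115 115 114 114 114 116 122  59  52 120 116 115 113
 115 114 122  72  37  36  42  39  40  40  38  38] [122 123 103  82  85  67  46  46  46  48  48  50  50  53  54  48  82 118
 115 114 113 113 113 114 113]
165 [129 128 127 122 121 119 119 119 118 119 120 121 128  46  63 123 119 118
 117 118 118 123 107  48  46  51  47  46  47  47] [ 46  46  47  47  45  40  77 119 116 114 114 115 118 106  58  59  51 103
 118 117 115 115 117 119 125]
```

Run:
```python
from h import *
c=dict(np.load('w2.npz'))
A=lambda uv,z=.041:ray(c,uv,z)[0]
pa=[A((76.5,69.6)),A((154.7,70.2)),A((232.7,71.1))];pb=[A((101.5,206.6)),A((171.2,207.3))]
for i in(0,1):
    d=pa[i]-pb[i];print('pips',((pa[i]+pb[i])/2).round(4),np.linalg.norm(d).round(4),np.degrees(np.arctan2(d[1],d[0])).round(2))
d=pa[0]-pa[2];print(np.linalg.norm(d).round(4),np.degrees(np.arctan2(-d[0],d[1])).round(2))
d=pb[0]-pb[1];print(np.linalg.norm(d).round(4),np.degrees(np.arctan2(-d[0],d[1])).round(2))
for l,r in((71,109),(145,183),(219,253.5)):
    L,R=A((l,140),.04),A((r,140),.04);print('rim',L.round(4),R.round(4),(L[1]-R[1]).round(4))
print('ends',A((90,81.5),.04),A((90,196.3),.04),A((165,82.5),.04),A((165,197),.04))
```

```text
pips [0.4942 0.278  0.041 ] 0.1471 -3.42
pips [0.4896 0.198  0.041 ] 0.1474 -3.42
0.1602 -3.27
0.0802 -3.38
rim [0.4973 0.2985 0.04  ] [0.4953 0.2572 0.04  ] 0.0414
rim [0.4934 0.218  0.04  ] [0.4914 0.1766 0.04  ] 0.0414
rim [0.4895 0.1374 0.04  ] [0.4877 0.0998 0.04  ] 0.0376
ends [0.55566159 0.26321751 0.04      ] [0.4333315  0.29334118 0.04      ] [0.55093778 0.18556904 0.04      ] [0.42834576 0.20777776 0.04      ]
```

Pip and rim readings agree: pip pairs 80 mm apart, rim 41 mm wide. This gives p1 (0.494,0.278), p2 (0.490,0.198), p3 (0.485,0.118), yaw −3.4°.

Run:
```python
from h import *
c=dict(np.load('w2.npz'))
print('lid end',ray(c,[(264,148),(320,146),(377,148)],.303).round(4))
togo([.4942,.278],.1,-3.4)
```

```text
lid end [[0.5079 0.0435 0.303 ]
 [0.5077 0.0269 0.303 ]
 [0.5063 0.0099 0.303 ]]
go [ 0.0336 -0.2498  0.1792] [-0.      0.0002  0.0122] at [0.4489 0.0301 0.2792] [-1.8e+02  1.0e-02 -2.7e+00]
```

```bash
python3 -m pendant '[0.004,-0.025,0,0,0,0.003,-1,0.01,-0.075,0,0,0,0.006,-1,0.017,-0.125,0,0,0,0.012,-1,0.024,-0.18,0,0,0,0.012,-1,0.031,-0.23,0,0,0,0.012,-1,0.0336,-0.25,0,0,0,0.012,-1,0.0336,-0.25,0,0,0,0.012,-1,0.0336,-0.25,0.04,0,0,0.012,-1]' ; python3 -m pendant '[0,0,0,0,0,0,-1,0,0,0,0,0,0,-1]'
```

```text
clock: 6.6
eef_pos: [0.4971, 0.2797, 0.2424]
eef_rot: [-179.8, -0.5, -3.4]
force: [0.6, -0.9, -3.1]
opening: 0.0355
gripper_force: 61.6
clock: 6.85
eef_pos: [0.4944, 0.2781, 0.2399]
eef_rot: [180.0, -0.0, -3.4]
force: [0.8, 0.3, -3.9]
opening: 0.0352
gripper_force: 61.3
```

```bash
python3 -m pendant '[0,0,0.03,0,0,0,-1,0,0,0.07,0,0,0,-1,0,0,0.1,0,0,0,-1,0,0,0.119,0,0,0,-1,0,0,0.119,0,0,0,-1,0,0,0.125,0,0,0,-1,0,0,0.13,0,0,0,-1,0,0,0.13,0,0,0,-1]'
python3 -m pendant '[0,0,0.004,0,0,0,-1,0,0,0.008,0,0,0,-1,0,0,0.011,0,0,0,-1,0,0,0.0135,0,0,0,-1,0,0,0.0135,0,0,0,-1,0,0,0.0135,0,0,0,-1]'
```

```text
clock: 7.85
eef_pos: [0.4937, 0.2792, 0.1095]
eef_rot: [180.0, -0.0, -3.3]
force: [-0.6, -0.1, -3.5]
opening: 0.0352
gripper_force: 61.4
clock: 8.6
eef_pos: [0.4937, 0.2793, 0.0958]
eef_rot: [-180.0, -0.0, -3.3]
force: [0.5, 0.5, -3.7]
opening: 0.0354
gripper_force: 61.6
```

```bash
python3 -m pendant '[0,0,0.001,0,0,0,-1,0,0,0.0015,0,0,0,-1,0,0,0.0015,0,0,0,-1]'; python3 -m pendant '[0,0,0,0,0,0,0,0,0,0,0,0,0,0.3,0,0,0,0,0,0,0.3,0,0,0,0,0,0,0.3]'
python3 -m pendant '[0,0,-0.01,0,0,0,0.3,0,0,-0.05,0,0,0,0.3,0,0,-0.1,0,0,0,0.3,0,0,-0.15,0,0,0,0.5,0,0.02,-0.18,0,0,0,1,0,0.07,-0.18,0,0,0,1,0,0.11,-0.18,0,0,0,1,0,0.12,-0.18,0,0,0,1]'; python3 -m pendant '[0,0,0,0,0,0,1,0,0,0,0,0,0,1,0,0,0,0,0,0,1]'
python3 - <<'E'
from h import *
c=get_calibration('wrist');im=snapshot('wrist');cv2.imwrite('pics/w3.png',im[:,:,::-1]);np.savez('w3.npz',**c)
P=proj(c,[.4942,.278,.119])[0].astype(int);print(P)
try:print(lid(im,c,P,.119,110))
except Exception as e:print(e)
togo([.603,-.228],.28,0)
E
```

```text
clock: 8.98
eef_pos: [0.4938, 0.2795, 0.0952]
eef_rot: [180.0, -0.0, -3.3]
force: [-2.2, -2.0, 3.6]
opening: 0.0349
gripper_force: 62.4
clock: 9.48
eef_pos: [0.4938, 0.2793, 0.0942]
eef_rot: [-180.0, -0.0, -3.3]
force: [0.6, -0.2, 0.4]
opening: 0.0554
gripper_force: 0.0
clock: 10.48
eef_pos: [0.4871, 0.156, 0.2748]
eef_rot: [179.9, -0.1, -3.6]
force: [0.1, 0.3, 0.4]
opening: 0.0852
gripper_force: 0.0
clock: 10.85
eef_pos: [0.4865, 0.1614, 0.2744]
eef_rot: [-179.9, 0.0, -3.1]
force: [-0.4, -0.1, -0.2]
opening: 0.0854
gripper_force: 0.0
[185 188]
(array([507. , 252.3]), array([144.5, 142.8]), -3.1, ((207.0, 167.0), (166.0, 174.0), 90.0))
go [ 0.1374  0.3822 -0.006 ] [-0.0008  0.0001 -0.0544] at [0.4866 0.1611 0.2743] [-1.7995e+02  1.0000e-02 -3.1200e+00]
```

View pics/w3.png

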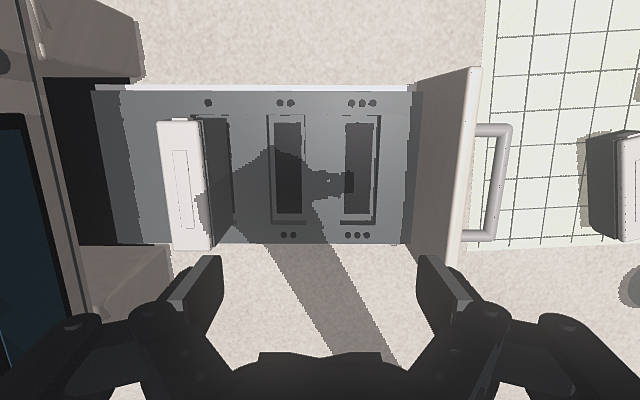

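Wrist view: the deep trough stands in pocket 1, with its lid corners at about (157,121), (202,118), (211,249) and (173,250). Pockets 2 and 3 are free, with pips at (285,103)/(289,235) and (362,103)/(356,235). I check the fit and recompute pockets 2 and 3.

Run:
```python
from h import *
c=dict(np.load('w3.npz'));im=cv2.imread('pics/w3.png')[:,:,::-1].copy()
for uv in((208,103),(285,103),(289,235),(362,103),(356,235)):
    b,st=blob(im,c,uv,6 if uv[0]==208 else 9 if uv[0]<300 else 16,.041,60);print(uv,np.round(b,1).tolist(),ray(c,np.array(b),.041)[:,:2].round(4).tolist() if len(b) else '')
print('lid',ray(c,[(157,121),(190,120),(211,249),(173,250)],.119).round(4))
g=cv2.cvtColor(im,6+1)
for v in(150,230):print(v,g[v,150:225:2])
```

```text
(208, 103) [] 
(285, 103) [] 
(289, 235) [[283.4, 234.5], [292.8, 234.4]] [[0.4162, 0.2075], [0.4157, 0.1965]]
(362, 103) [] 
(356, 235) [[347.0, 223.6], [347.3, 234.6], [356.8, 234.4], [367.7, 235.6]] [[0.4256, 0.1329], [0.412, 0.133], [0.4116, 0.1219], [0.4095, 0.1093]]
lid [[0.5528 0.292  0.119 ]
 [0.5521 0.2647 0.119 ]
 [0.4363 0.2644 0.119 ]
 [0.4373 0.2996 0.119 ]]
150 [119 120 120 121 114 213 226 225 225 226 226 214 198 196 197 196 196 196
 183 227 227 227 227 228 217 182 113  83  61  65  65  66  65  65  66  64
  65  65]
230 [119 120 119 120 118 121 120 119 120 119 150 229 224 223 224 224 224 224
 225 226 226 226 225 225 224 225 234 122 131 121 101  86  64  65  65  65
  63  69]
```

Deep trough fits: centre within 1 mm, aligned, and the drawer unmoved. Now the middle trough.

```bash
python3 -m pendant '[0.02,0.055,0,0,0,0,1,0.04,0.11,0,0,0,0,1,0.06,0.165,0,0,0,0,1,0.08,0.22,0,0,0,0,1,0.1,0.275,0,0,0,0,1,0.12,0.33,0,0,0,0,1,0.137,0.382,0,0,0,0,1,0.137,0.382,0,0,0,0,1]';python3 -m pendant '[0,0,0,0,0,0,1,0,0,0,0,0,0,1,0,0,0,0,0,0,1,0,0,0,0,0,0,1]'
python3 - <<'E'
from h import *
for i in range(2):
    c=get_calibration('wrist');s=get_state()['eef_pos'];im=snapshot('wrist')
    P=proj(c,[.605,-.234,.075])[0].astype(int)
    q=lid(im,c,P,.075,100);print(s,P,q)
cv2.imwrite('pics/w4.png',im[:,:,::-1])
togo(q[0]/1000,.26,q[2])
E
```

```text
clock: 11.9
eef_pos: [0.6013, -0.2371, 0.2731]
eef_rot: [179.8, 0.1, -3.8]
force: [-0.7, -0.8, -0.1]
opening: 0.0854
gripper_force: 0.0
clock: 12.4
eef_pos: [0.6019, -0.2286, 0.2746]
eef_rot: [180.0, -0.0, -3.2]
force: [-0.6, 0.1, 0.0]
opening: 0.0854
gripper_force: 0.0
[ 0.60187564 -0.22864877  0.27455918] [324 176] (array([ 542.8, -226.3]), array([793.6, 438.1]), 86.7, ((319.5, 199.5), (399.0, 639.0), 90.0))
[ 0.60183131 -0.22895092  0.27452226] [324 176] (array([ 542.7, -226.7]), array([793.5, 438. ]), 86.7, ((319.5, 199.5), (399.0, 639.0), 90.0))
go [-0.0591  0.0008  0.0145] [ 3.0000e-04 -0.0000e+00 -1.5696e+00] at [ 0.6018 -0.2292  0.2745] [ 1.7999e+02 -1.0000e-02 -3.2300e+00]
```

Run:
```python
from h import *
c=get_calibration('wrist');im=cv2.imread('pics/w4.png')[:,:,::-1].copy()
for P in((324,140),(324,155),(335,176),(315,176),(324,200),(330,215),(310,150),(340,150)):
    q=lid(im,c,P,.075,100)
    if q[1][0]<200: print(P,q)
h=cv2.cvtColor(im,cv2.COLOR_RGB2LAB)
for v in(140,176,200):print(v,[tuple(map(int,h[v,u])) for u in range(290,360,5)])
```

```text
(324, 140) (array([ 637.1, -235.5]), array([56.3, 34. ]), -2.2, ((323.5, 143.0), (58.0, 35.0), 90.0))
(324, 155) (array([ 637.1, -235.5]), array([56.3, 34. ]), -2.2, ((323.5, 143.0), (58.0, 35.0), 90.0))
(324, 200) (array([ 575.4, -232.2]), array([55.7, 32.6]), -3.3, ((323.5, 204.0), (52.0, 31.0), 90.0))
(330, 215) (array([ 575.4, -232.2]), array([55.7, 32.6]), -3.3, ((323.5, 204.0), (52.0, 31.0), 90.0))
(340, 150) (array([ 637.1, -235.5]), array([56.3, 34. ]), -2.2, ((323.5, 143.0), (58.0, 35.0), 90.0))
140 [(199, 125, 133), (207, 125, 135), (213, 125, 132), (105, 128, 130), (200, 127, 128), (201, 127, 128), (203, 127, 127), (204, 128, 127), (200, 128, 127), (200, 128, 126), (181, 130, 130), (199, 124, 136), (199, 125, 134), (199, 125, 133)]
176 [(123, 127, 133), (131, 127, 133), (128, 127, 133), (109, 128, 131), (124, 128, 130), (124, 128, 130), (122, 128, 130), (122, 128, 129), (219, 127, 128), (200, 127, 129), (169, 129, 130), (135, 128, 133), (201, 126, 130), (200, 126, 131)]
200 [(124, 127, 133), (130, 127, 133), (130, 127, 134), (105, 128, 131), (121, 129, 130), (123, 129, 130), (124, 128, 129), (124, 128, 130), (123, 129, 130), (125, 128, 130), (146, 127, 132), (200, 127, 129), (200, 127, 130), (199, 126, 132)]
```

View pics/w4.png

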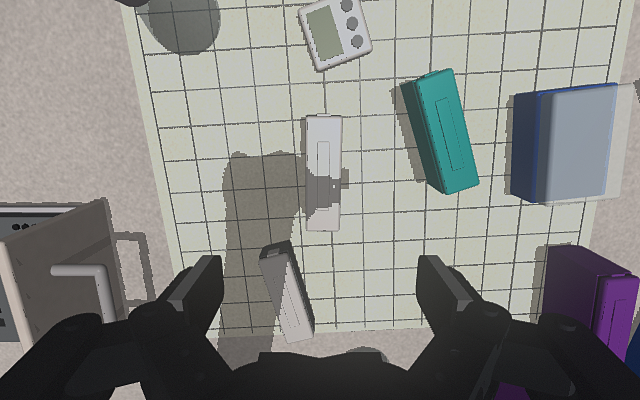

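Wrist view: the middle trough's lid spans (305,115)–(341,231), split by a shadow. Turquoise is at (441,130) and the timer at (335,33), both clear. Joining the two halves gives a length of 117.8 mm, centre (0.6064,−0.2339) and yaw −3.1°.

```bash
python3 -m pendant '[0.005,0.0045,0.06,0,0,0,1,0.005,0.0045,0.12,0,0,0,1,0.005,0.0045,0.175,0,0,0,1,0.005,0.0045,0.21,0,0,0,1,0.005,0.0045,0.2215,0,0,0,1,0.005,0.0045,0.2215,0,0,0,1,0.005,0.0045,0.2215,0,0,0,-1,0.005,0.0045,0.2215,0,0,0,-1]'; python3 -m pendant '[0,0,0,0,0,0,-1,0,0,0,0,0,0,-1,0,0,0,0,0,0,-1]'
python3 -m pendant '[0,0,-0.02,0,0,0,-1,0,0,-0.06,0,0,0,-1,0,0,-0.11,0,0,0,-1,0,0,-0.16,0,0,0,-1,0,0,-0.2,0,0,0,-1,0,0,-0.215,0,0,0,-1,0,0,-0.215,0,0,0,-1]'; python3 -c "
from h import *
togo([.4896,.198],.0,-3.4)"
```

```text
clock: 13.5
eef_pos: [0.6081, -0.235, 0.055]
eef_rot: [179.9, -0.2, -3.3]
force: [0.7, -0.4, 0.3]
opening: 0.052
gripper_force: 0.0
clock: 13.88
eef_pos: [0.6076, -0.2345, 0.0543]
eef_rot: [180.0, -0.1, -3.3]
force: [-0.9, 0.8, 5.9]
opening: 0.0352
gripper_force: 63.3
clock: 14.75
eef_pos: [0.6066, -0.2346, 0.2684]
eef_rot: [180.0, -0.1, -3.3]
force: [0.6, -1.0, -2.0]
opening: 0.0353
gripper_force: 62.6
go [-0.1419 -0.4254  0.268 ] [ 0.0006 -0.0011  0.002 ] at [ 0.6066 -0.2346  0.2684] [ 1.7997e+02 -7.0000e-02 -3.2800e+00]
```

```bash
python3 -m pendant '[-0.01,-0.03,0,0,0,0,-1,-0.028,-0.085,0,0,0,0,-1,-0.046,-0.14,0,0,0,0,-1,-0.064,-0.195,0,0,0,0,-1,-0.083,-0.25,0,0,0,0,-1,-0.101,-0.305,0,0,0,0,-1,-0.119,-0.36,0,0,0,0,-1,-0.135,-0.405,0,0,0,0.002,-1]'; python3 -m pendant '[-0.006,-0.02,0,0,0,0,-1,-0.006,-0.02,0,0,0,0,-1,-0.006,-0.02,0,0,0,0,-1,-0.006,-0.02,0,0,0,0,-1,-0.006,-0.02,0,0,0,0,-1]';python3 -c "
from h import *
togo([.4908,.198],.0785,-3.4)"
```

```text
clock: 15.75
eef_pos: [0.4921, 0.1793, 0.2651]
eef_rot: [179.9, 0.3, -3.3]
force: [0.9, -0.4, -1.8]
opening: 0.0355
gripper_force: 62.6
clock: 16.38
eef_pos: [0.4905, 0.1964, 0.2676]
eef_rot: [180.0, 0.0, -3.5]
force: [-0.0, -0.7, -1.5]
opening: 0.0354
gripper_force: 62.6
go [ 0.0002 -0.0017  0.1891] [ 0.0004  0.0003 -0.0025] at [0.4905 0.1964 0.2676] [ 1.7998e+02  2.0000e-02 -3.5400e+00]
```

```bash
python3 -m pendant '[0,-0.0015,0.03,0,0,0,-1,0,-0.0015,0.075,0,0,0,-1,0,-0.0015,0.12,0,0,0,-1,0,-0.0015,0.15,0,0,0,-1,0,-0.0015,0.165,0,0,0,-1,0,-0.0015,0.17,0,0,0,-1,0,-0.0015,0.175,0,0,0,-1,0,-0.0015,0.175,0,0,0,-1]'; python3 -m pendant '[0,0,0.004,0,0,0,-1,0,0,0.008,0,0,0,-1,0,0,0.012,0,0,0,-1,0,0,0.014,0,0,0,-1,0,0,0.014,0,0,0,-1,0,0,0.014,0,0,0,-1]'
```

```text
clock: 17.38
eef_pos: [0.4908, 0.1996, 0.0936]
eef_rot: [-180.0, -0.1, -3.4]
force: [-0.5, 0.4, -2.0]
opening: 0.0357
gripper_force: 62.6
clock: 18.12
eef_pos: [0.4903, 0.1994, 0.0788]
eef_rot: [-180.0, -0.0, -3.4]
force: [0.3, 0.4, -2.6]
opening: 0.0354
gripper_force: 62.7
```

```bash
python3 -m pendant '[0,0,0.001,0,0,0,-1,0,0,0.0015,0,0,0,-1,0,0,0.0015,0,0,0,-1]'
```

```text
clock: 18.5
eef_pos: [0.4902, 0.1995, 0.0782]
eef_rot: [180.0, -0.0, -3.4]
force: [-2.3, -1.0, 5.6]
opening: 0.0353
gripper_force: 63.8
```

```bash
python3 -m pendant '[0,0,0,0,0,0,0,0,0,0,0,0,0,0.3,0,0,0,0,0,0,0.3,0,0,0,0,0,0,0.3,0,0,-0.01,0,0,0,0.3,0,0,-0.06,0,0,0,0.3,0,0,-0.12,0,0,0,0.3,0,0,-0.18,0,0,0,0.4]'; python3 -m pendant '[-0.002,0.05,-0.01,0,0,0,1,-0.004,0.1,-0.01,0,0,-0.05,1,-0.007,0.155,-0.01,0,0,-0.1,1,-0.01,0.21,-0.01,0,0,-0.15,1,-0.013,0.265,-0.01,0,0,-0.2,1,-0.016,0.32,-0.01,0,0,-0.267,1,-0.018,0.375,-0.01,0,0,-0.267,1,-0.018,0.384,-0.01,0,0,-0.267,1]'; python3 -m pendant '[0,0,0,0,0,0,1,0,0,0,0,0,0,1,0,0,0,0,0,0,1,0,0,0,0,0,0,1]'
python3 - <<'E'
from h import *
for i in range(2):
    c=get_calibration('wrist');s=get_state();im=snapshot('wrist')
    print(s['eef_pos'],s['eef_rot'])
    for x,y in((.449,-.183),(.482,-.176),(.415,-.19)):
        P=proj(c,[x,y,.055])[0].astype(int);q=lid(im,c,P,.055,110);print(P,q)
cv2.imwrite('pics/w5.png',im[:,:,::-1])
E
```

```text
clock: 19.5
eef_pos: [0.4898, 0.1994, 0.2596]
eef_rot: [-180.0, -0.0, -3.4]
force: [1.5, -0.3, 0.1]
opening: 0.0598
gripper_force: 0.0
clock: 20.5
eef_pos: [0.4481, -0.1878, 0.2678]
eef_rot: [179.9, 0.0, 11.4]
force: [1.3, -0.0, -0.8]
opening: 0.0857
gripper_force: 0.0
clock: 21.0
eef_pos: [0.4497, -0.1817, 0.2673]
eef_rot: [-180.0, -0.0, 12.0]
force: [-0.6, -0.0, -0.4]
opening: 0.0853
gripper_force: 0.0
[ 0.4497451  -0.18173366  0.26732282] [-1.79996074e+02 -4.24172381e-03  1.20373524e+01]
[320 177] (array([ 386.8, -195.7]), array([825.5, 455.5]), -78.0, ((319.5, 199.5), (399.0, 639.0), 90.0))
[320 145] (array([ 486.1, -174.5]), array([46.9, 34.6]), 12.0, ((320.0, 140.5), (47.0, 34.0), 90.0))
[320 209] (array([ 412.1, -190.2]), array([34.7, 33.9]), -78.0, ((320.0, 212.0), (30.0, 32.0), 90.0))
[ 0.44967605 -0.18201157  0.26731493] [-1.79996804e+02 -1.83067739e-03  1.20061771e+01]
[320 177] (array([ 386.7, -195.9]), array([825.5, 455.5]), -78.1, ((319.5, 199.5), (399.0, 639.0), 90.0))
[320 145] (array([ 486.3, -173.8]), array([48.2, 34.3]), 12.8, ((318.9999694824219, 140.0), (47.99999237060547, 33.99999237060547), 90.0))
[320 209] (array([ 412.5, -189.9]), array([33.7, 32.8]), -78.0, ((319.5, 211.5), (29.0, 31.0), 90.0))
```

```bash
python3 -m pendant '[0.0024,0,0.06,0,0,0,1,0.0024,0,0.12,0,0,0,1,0.0024,0,0.18,0,0,0,1,0.0024,0,0.22,0,0,0,1,0.0024,0,0.231,0,0,0,1,0.0024,0,0.231,0,0,0,1,0.0024,0,0.231,0,0,0,-1,0.0024,0,0.231,0,0,0,-1]'; python3 -m pendant '[0,0,0,0,0,0,-1,0,0,0,0,0,0,-1,0,0,0,0,0,0,-1]'
python3 -m pendant '[0,0,-0.02,0,0,0,-1,0,0,-0.06,0,0,0,-1,0,0,-0.11,0,0,0,-1,0,0,-0.16,0,0,0,-1,0,0,-0.21,0,0,0,-1,0,0,-0.235,0,0,0,-1,0,0,-0.235,0,0,0,-1]'; python3 -c "
from h import *
togo([.449,0.03],.27,-3.4)"
```

```text
clock: 22.1
eef_pos: [0.4534, -0.1831, 0.0381]
eef_rot: [179.9, -0.2, 11.9]
force: [-0.3, 0.2, -0.2]
opening: 0.0516
gripper_force: 0.0
clock: 22.48
eef_pos: [0.4531, -0.1828, 0.0377]
eef_rot: [179.9, -0.1, 11.9]
force: [-1.2, 0.6, 7.0]
opening: 0.0355
gripper_force: 60.9
clock: 23.35
eef_pos: [0.4529, -0.1828, 0.2733]
eef_rot: [179.8, -0.2, 11.9]
force: [0.1, -0.1, -2.2]
opening: 0.0352
gripper_force: 60.1
go [ 0.04   -0.2091  0.0028] [ 0.0027 -0.0042  0.267 ] at [ 0.4529 -0.1828  0.2733] [179.81  -0.22  11.9 ]
```

```bash
python3 -m pendant '[0.005,-0.025,0,0,0,0.06,-1,0.014,-0.07,0,0,0,0.15,-1,0.022,-0.12,0,0,0,0.22,-1,0.03,-0.16,0,0,0,0.267,-1,0.032,-0.17,0,0,0,0.267,-1,0.032,-0.17,0,0,0,0.267,-1,0.032,-0.17,0,0,0,0.267,-1,0.032,-0.17,0,0,0,0.267,-1]';python3 -m pendant '[0,0,0,0,0,0,-1,0,0,0,0,0,0,-1]'
python3 - <<'E'
from h import *
c=get_calibration('wrist');im=snapshot('wrist');cv2.imwrite('pics/w6.png',im[:,:,::-1])
np.savez('w6.npz',**c)
togo([.4858,.1182],.0617,-3.4)
E
```

```text
clock: 24.35
eef_pos: [0.448, -0.0111, 0.2709]
eef_rot: [180.0, 0.0, -3.6]
force: [0.2, -0.3, -1.6]
opening: 0.0349
gripper_force: 60.2
clock: 24.6
eef_pos: [0.4481, -0.0099, 0.2713]
eef_rot: [-180.0, -0.0, -3.4]
force: [0.4, -0.2, -1.7]
opening: 0.0352
gripper_force: 60.2
go [ 0.03   -0.13    0.2097] [ 0.     -0.0001 -0.0003] at [ 0.4481 -0.0097  0.2714] [ 1.80e+02 -1.00e-02 -3.42e+00]
```

View pics/w6.png

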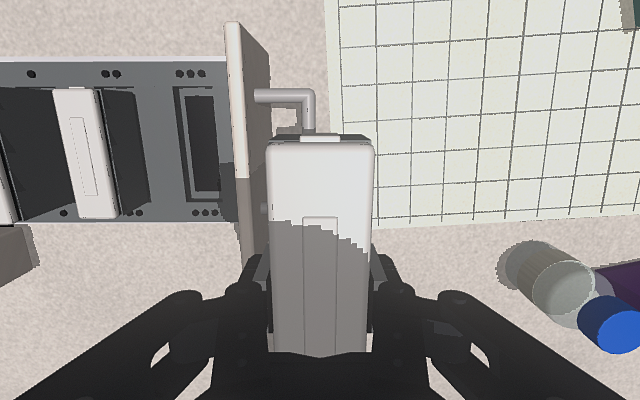

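Wrist view: the middle trough's lid lies from (52,89)–(96,89) down to (79,219)–(118,218), in pocket 2. Pocket 3 is free, with pips at (190,73)/(205,212). The shallow trough is in the hand, its lid end at row ~144. I verify.

Run:
```python
from h import *
c=dict(np.load('w6.npz'))
print('lid end',ray(c,[(268,148),(320,145),(374,148)],.271-.0377+.055).round(4))
l=ray(c,[(52,90),(96,90),(118,217.5),(79,218.5)],.099);print('mid',l.round(4),l.mean(0))
im=cv2.imread('pics/w6.png')[:,:,::-1].copy()
for uv in((190,73),(205,212)):
    b,st=blob(im,c,uv,15,.041,70);b=np.array([x for x in b if abs(x[1]-uv[1])<4]);print(b.round(1).tolist(),ray(c,b,.041)[:,:2].round(4).tolist())
```

```text
lid end [[ 0.5065  0.0031  0.2883]
 [ 0.5064 -0.0135  0.2883]
 [ 0.5044 -0.0307  0.2883]]
mid [[0.5458 0.2126 0.099 ]
 [0.5435 0.1752 0.099 ]
 [0.429  0.183  0.099 ]
 [0.4302 0.2203 0.099 ]] [0.48712347 0.19776576 0.099     ]
[[190.1, 73.5], [179.3, 73.4], [201.2, 73.1]] [[0.5583, 0.1139], [0.5591, 0.1248], [0.558, 0.1026]]
[[195.1, 212.4], [204.9, 212.4], [214.4, 212.3]] [[0.4121, 0.1333], [0.4115, 0.1222], [0.4109, 0.1115]]
```

```bash
python3 -m pendant '[0.006,-0.025,0,0,0,0,-1,0.016,-0.07,0,0,0,0,-1,0.026,-0.11,0,0,0,0,-1,0.03,-0.129,0,0,0,0,-1,0.03,-0.129,0,0,0,0,-1,0.03,-0.129,0,0,0,0,-1,0.03,-0.129,0.03,0,0,0,-1,0.03,-0.129,0.06,0,0,0,-1]'; python3 -m pendant '[0,0,0.04,0,0,0,-1,0,0,0.08,0,0,0,-1,0,0,0.11,0,0,0,-1,0,0,0.125,0,0,0,-1,0,0,0.13,0,0,0,-1,0,0,0.13,0,0,0,-1]'
```

```text
clock: 25.65
eef_pos: [0.4861, 0.1152, 0.2109]
eef_rot: [179.9, -0.1, -3.6]
force: [0.0, -0.1, -2.0]
opening: 0.0354
gripper_force: 60.3
clock: 26.4
eef_pos: [0.4863, 0.1172, 0.0819]
eef_rot: [180.0, -0.1, -3.4]
force: [0.7, 0.5, -1.0]
opening: 0.0353
gripper_force: 60.2
```

```bash
python3 -m pendant '[0,-0.001,0.004,0,0,0,-1,0,-0.001,0.008,0,0,0,-1,0,-0.001,0.012,0,0,0,-1,0,-0.001,0.016,0,0,0,-1,0,-0.001,0.0195,0,0,0,-1,0,-0.001,0.0205,0,0,0,-1,0,-0.001,0.0205,0,0,0,-1]'
```

```text
clock: 27.28
eef_pos: [0.4872, 0.1186, 0.0641]
eef_rot: [179.8, -0.1, -3.3]
force: [-4.1, 1.2, 21.6]
opening: 0.0356
gripper_force: 66.8
```

Contact 2.4 mm early with a −x push, so the trough is slightly too far in +x. I ease up, shift and retry.

```bash
python3 -m pendant '[0,0,-0.004,0,0,0,-1,-0.001,0,-0.006,0,0,0,-1,-0.0025,0,-0.006,0,0,0,-1,-0.0025,0,-0.003,0,0,0,-1,-0.0025,0,-0.001,0,0,0,-1,-0.0025,0,-0.001,0,0,0,-1]';python3 -m pendant '[0,0,0.001,0,0,0,-1,0,0,0.001,0,0,0,-1]'
```

```text
clock: 28.02
eef_pos: [0.486, 0.1174, 0.0647]
eef_rot: [179.8, -0.2, -3.4]
force: [-0.8, -1.8, 17.5]
opening: 0.0353
gripper_force: 70.0
clock: 28.28
eef_pos: [0.4861, 0.1176, 0.0644]
eef_rot: [179.7, -0.3, -3.3]
force: [-1.6, -2.3, 23.0]
opening: 0.0355
gripper_force: 71.1
```

The fingertips are at z≈0.042, so they are resting on the drawer deck (0.040) and not on the rim. The trough bottom is about 2 mm above its floor. I back off the press slightly and release it there.

```bash
python3 -m pendant '[0,0,-0.004,0,0,0,-1,0,0,-0.004,0,0,0,-1]'; python3 -m pendant '[0,0,0,0,0,0,-0.1,0,0,0,0,0,0,0.3,0,0,0,0,0,0,0.3,0,0,0,0,0,0,0.3,0,0,-0.01,0,0,0,0.3,0,0,-0.06,0,0,0,0.3,0,0,-0.12,0,0,0,0.3,0,0,-0.18,0,0,0,0.4]'; python3 -m pendant '[0,0.04,-0.03,0,0,0,0.4,0,0.085,-0.03,0,0,0,0,0,0.085,-0.03,0,0,0,0,0,0.085,-0.03,0,0,0,0,0,0.085,-0.03,0,0,0,0,0,0.085,-0.03,0,0,0,0]'
python3 - <<'E'
from h import *
c=get_calibration('wrist');im=snapshot('wrist');cv2.imwrite('pics/w7.png',im[:,:,::-1])
np.savez('w7.npz',**c);print(get_state()['eef_pos'])
E
```

```text
clock: 28.52
eef_pos: [0.4856, 0.1169, 0.0653]
eef_rot: [179.9, -0.3, -3.4]
force: [4.7, 0.6, 0.4]
opening: 0.0356
gripper_force: 67.9
clock: 29.52
eef_pos: [0.4827, 0.1184, 0.2469]
eef_rot: [180.0, 0.0, -3.4]
force: [0.9, 0.2, 0.0]
opening: 0.0598
gripper_force: 0.0
clock: 30.28
eef_pos: [0.478, 0.0352, 0.2746]
eef_rot: [-180.0, 0.0, -3.2]
force: [-0.8, -0.4, 0.1]
opening: 0.0428
gripper_force: 0.0
[0.47802357 0.0349453  0.27460715]
```

View pics/w7.png

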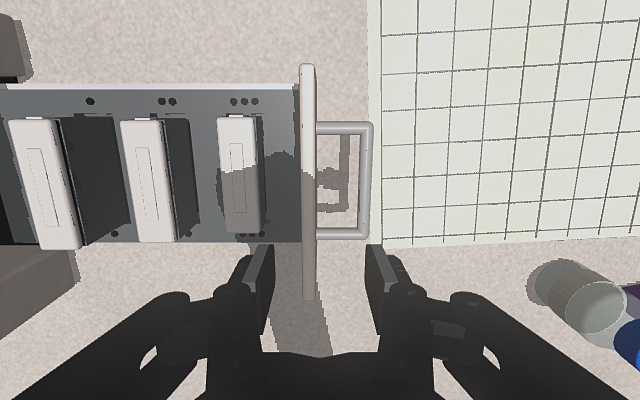

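Wrist view: all three troughs are in their pockets, with lids at (45,185), (150,180) and (240,175). The panel top is at (308,180) and the handle bar at (365,180). I check the shallow one's seat and the handle, and plan the push.

Run:
```python
from h import *
c=dict(np.load('w7.npz'))
for z in(.079,.081):
    l=ray(c,[(217,118),(254,117.5),(263,231.5),(226,233)],z);print(z,l.round(4),l.mean(0),np.linalg.norm(l[0]-l[3]),np.linalg.norm(l[1]-l[2]))
l=ray(c,[(121,122),(165,121),(174,240.5),(140,242.5)],.099);print(l.round(4),l.mean(0))
p=ray(c,[(244.3,101),(235,101),(254,101)],.041);print('pip3',p.round(4))
h=ray(c,[(372,127),(367,235)],.1);print('handle',h.round(4))
togo([.4848-.063*.059-.0,.1182-.063-.005-.1],.2,-3.4)
```

```text
0.079 [[0.5434 0.1281 0.079 ]
 [0.5419 0.0932 0.079 ]
 [0.4271 0.0968 0.079 ]
 [0.4276 0.1355 0.079 ]] [0.48500921 0.11339301 0.079     ] 0.11604434669419875 0.11487284916847723
0.081 [[0.5435 0.1274 0.081 ]
 [0.5419 0.0928 0.081 ]
 [0.4278 0.0964 0.081 ]
 [0.4284 0.1348 0.081 ]] [0.48540588 0.11287544 0.081     ] 0.11531292670443367 0.11414881305162526
[[0.5452 0.2073 0.099 ]
 [0.5438 0.1683 0.099 ]
 [0.4303 0.181  0.099 ]
 [0.4301 0.2147 0.099 ]] [0.48734484 0.19281203 0.099     ]
pip3 [[0.5583 0.1088 0.041 ]
 [0.5589 0.1185 0.041 ]
 [0.5577 0.0987 0.041 ]]
handle [[ 0.5282 -0.0144  0.1   ]
 [ 0.4256 -0.0083  0.1   ]]
go [0.0079 0.0845 0.0746] [-0.0004  0.0005  0.0023] at [0.478  0.0349 0.2746] [-1.7998e+02  3.0000e-02 -3.2700e+00]
```

All lids shifted 5 mm together, so the drawer was pulled out a little. Relative to their pockets the troughs sit within 2.5 mm. Next I go in front of the handle with shut fingers leaning away from the instrument, and push.

```bash
python3 -m pendant '[0,0.05,0,0,0,0,-1,0.001,0.105,0,0.13,0,0,-1,0.001,0.105,0.02,0.26,0,0,-1,0.001,0.105,0.07,0.26,0,0,-1,0.001,0.105,0.12,0.26,0,0,-1,0.001,0.105,0.165,0.26,0,0,-1,0.001,0.105,0.175,0.26,0,0,-1,0.001,0.105,0.175,0.26,0,0,-1]'; python3 -m pendant '[0,0,0,0,0,0,-1,0,0,0,0,0,0,-1]'
```

```text
clock: 31.32
eef_pos: [0.4733, -0.0706, 0.1]
eef_rot: [-165.1, 0.0, -3.4]
force: [0.4, 0.7, 0.2]
opening: -0.0005
gripper_force: 0.0
clock: 31.58
eef_pos: [0.4745, -0.0714, 0.1015]
eef_rot: [-165.2, -0.2, -3.4]
force: [0.1, 0.2, -0.7]
opening: 0.0002
gripper_force: 0.0
```

```bash
python3 -m pendant '[0,-0.0097,0.0026,0,0,0,-1,0,-0.019,0.0052,0,0,0,-1,0,-0.027,0.0073,0,0,0,-1,0,-0.034,0.0091,0,0,0,-1,0,-0.041,0.011,0,0,0,-1,0,-0.048,0.0129,0,0,0,-1]';python3 -m pendant '[0,-0.0097,0.0026,0,0,0,-1,0,-0.0193,0.0052,0,0,0,-1,0,-0.029,0.0078,0,0,0,-1,0,-0.0386,0.0104,0,0,0,-1,0,-0.0483,0.013,0,0,0,-1,0,-0.058,0.0155,0,0,0,-1,0,-0.0676,0.0181,0,0,0,-1,0,-0.0773,0.0207,0,0,0,-1]'
```

```text
clock: 32.33
eef_pos: [0.4759, -0.0221, 0.0996]
eef_rot: [-165.2, 0.0, -3.4]
force: [-0.9, -3.1, 0.6]
opening: -0.0001
gripper_force: 0.8
clock: 33.33
eef_pos: [0.4806, 0.0591, 0.0995]
eef_rot: [-165.1, 0.0, -3.4]
force: [0.1, -1.6, -0.4]
opening: 0.0
gripper_force: 1.1
```

```bash
R='[0,-0.0097,0.0026,0,0,0,-1,0,-0.0193,0.0052,0,0,0,-1,0,-0.029,0.0078,0,0,0,-1,0,-0.0386,0.0104,0,0,0,-1,0,-0.0483,0.013,0,0,0,-1,0,-0.058,0.0155,0,0,0,-1,0,-0.0676,0.0181,0,0,0,-1,0,-0.0773,0.0207,0,0,0,-1]'; :
python3 -m pendant '[0,-0.0097,0.0026,0,0,0,-1,0,-0.0193,0.0052,0,0,0,-1,0,-0.029,0.0078,0,0,0,-1,0,-0.0386,0.0104,0,0,0,-1,0,-0.0483,0.013,0,0,0,-1,0,-0.058,0.0155,0,0,0,-1,0,-0.0676,0.0181,0,0,0,-1,0,-0.0773,0.0207,0,0,0,-1]'
python3 -m pendant '[0,-0.0097,0.0026,0,0,0,-1,0,-0.0193,0.0052,0,0,0,-1,0,-0.029,0.0078,0,0,0,-1,0,-0.0386,0.0104,0,0,0,-1,0,-0.0483,0.013,0,0,0,-1,0,-0.058,0.0155,0,0,0,-1,0,-0.0676,0.0181,0,0,0,-1,0,-0.0773,0.0207,0,0,0,-1]'
python3 - <<'E'
from h import *
c=get_calibration('top');im=snapshot('top');cv2.imwrite('pics/t2.png',im[:,:,::-1])
a=cv2.cvtColor(im,cv2.COLOR_RGB2GRAY)
print(a[175,180:290:1])
E
```

```text
clock: 34.33
eef_pos: [0.4852, 0.139, 0.0993]
eef_rot: [-165.1, 0.0, -3.4]
force: [-1.0, -2.1, 0.8]
opening: -0.0002
gripper_force: 1.0
clock: 35.33
eef_pos: [0.4899, 0.2189, 0.0992]
eef_rot: [-165.1, 0.0, -3.4]
force: [-1.9, -1.5, 0.6]
opening: 0.0001
gripper_force: 1.0
[168 168 167 168 168 167 170 168 169 169 169 169 167 168 167 170 168 168
 171 164 140 102  74  72  67  59  54  57  52  51  63  70  70  72  73  73
  74  76  77  75  78 116 146 146 147 146 145 145 146 148 148 146 147 145
 146 146 147 143 143 144 145 145 146 147 145 147 148 148 147 148 149 148
 148 148 149 149 147 148 148 148 146 147 146 148 149 148 149 151 148 146
 147 149 150 150 149 150 149 146 149 150 151 150 150 149 148 150 149 151
 149 148]
```

```bash
python3 -m pendant '[0,-0.0058,0.0016,0,0,0,-1,0,-0.0116,0.0031,0,0,0,-1,0,-0.0174,0.0047,0,0,0,-1,0,-0.0232,0.0062,0,0,0,-1,0,-0.029,0.0078,0,0,0,-1,0,-0.0348,0.0093,0,0,0,-1,0,-0.0406,0.0109,0,0,0,-1]'
python3 -m pendant '[0,-0.004,0.0011,0,0,0,-1,0,-0.008,0.0021,0,0,0,-1,0,-0.012,0.0032,0,0,0,-1,0,-0.016,0.0043,0,0,0,-1]'
```

```text
clock: 36.25
eef_pos: [0.4929, 0.2606, 0.0993]
eef_rot: [-165.1, -0.0, -3.4]
force: [1.2, -2.4, 0.6]
opening: -0.0006
gripper_force: 1.0
clock: 36.75
eef_pos: [0.4936, 0.2769, 0.0991]
eef_rot: [-165.1, 0.0, -3.4]
force: [0.6, -2.2, 0.3]
opening: 0.0001
gripper_force: 1.0
```

```bash
python3 -m pendant '[0,-0.003,0.0008,0,0,0,-1,0,-0.006,0.0016,0,0,0,-1,0,-0.009,0.0024,0,0,0,-1,0,-0.012,0.0032,0,0,0,-1]'
python3 -m pendant '[0,-0.003,0.0008,0,0,0,-1,0,-0.006,0.0016,0,0,0,-1]'
```

```text
clock: 37.25
eef_pos: [0.4939, 0.284, 0.0977]
eef_rot: [-165.5, 0.2, -3.5]
force: [-0.6, -9.4, 3.2]
opening: -0.0005
gripper_force: 4.0
clock: 37.5
eef_pos: [0.4943, 0.2927, 0.0978]
eef_rot: [-165.3, 0.1, -3.5]
force: [-0.0, -13.1, 1.2]
opening: -0.0
gripper_force: 5.3
```

```bash
python3 -m pendant '[0,-0.003,0.0008,0,0,0,-1,0,-0.005,0.0013,0,0,0,-1]'
python3 -m pendant '[0,-0.002,0.0005,0,0,0,-1,0,-0.004,0.001,0,0,0,-1]'
```

```text
clock: 37.75
eef_pos: [0.4945, 0.293, 0.0972]
eef_rot: [-165.8, 0.3, -3.5]
force: [-1.7, -17.4, 7.0]
opening: 0.0002
gripper_force: 8.0
clock: 38.0
eef_pos: [0.4947, 0.2934, 0.0963]
eef_rot: [-166.1, 0.4, -3.6]
force: [-3.3, -25.1, 11.6]
opening: 0.0003
gripper_force: 10.8
```

Force climbs while the motion stops at 0.293, about 12 mm past where the catch began, so the drawer is against its stop. I back off and check.

```bash
python3 -m pendant '[0,0.012,-0.0032,0,0,0,-1,0,0.03,-0.008,0,0,0,-1,0,0.08,-0.02,0,0,0,-1,0,0.13,-0.06,0,0,0,-1,0,0.17,-0.11,0,0,0,-1,0,0.19,-0.15,0,0,0,-1,0,0.19,-0.15,0,0,0,-1]';python3 -m pendant '[0,0,0,0,0,0,-1,0,0,0,0,0,0,-1]'
python3 - <<'E'
from h import *
c=get_calibration('wrist');im=snapshot('wrist')
t=snapshot('top')
a=cv2.resize(t[120:270,150:330],None,fx=3,fy=3);b=cv2.resize(im,(540,338))
cv2.imwrite('pics/f.png',np.vstack([a[:260*2],b])[:,:,::-1][:600*2] if 0 else cv2.resize(np.vstack([a,b]),(400,584))[:,:,::-1])
E
```

```text
clock: 38.88
eef_pos: [0.4851, 0.0815, 0.1984]
eef_rot: [-165.1, -0.4, -3.6]
force: [0.5, 0.6, -0.7]
opening: -0.0003
gripper_force: 0.0
clock: 39.12
eef_pos: [0.4807, 0.0852, 0.1942]
eef_rot: [-165.0, 0.1, -3.2]
force: [-0.2, -0.8, 0.4]
opening: 0.0001
gripper_force: 0.0
```

View pics/f.png

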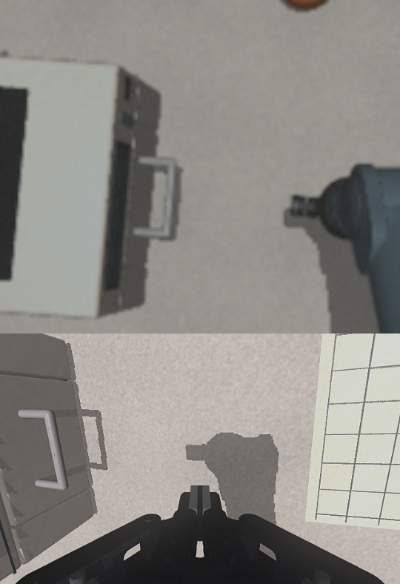

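The final view shows the panel flush with the instrument's face. Only the handle stands out, at (170,195) in the top crop, and the arm is clear.

```bash
python3 -c "
from station import *
print(sign_off())"
```

```text
the job is handed in; nothing more can be done
None
```

I loaded the deep, middle and shallow troughs into pockets 1, 2 and 3, pushed the drawer past its catch to its stop, where the camera shows it flush, and handed the job in at about 39 s; no verdict came back.

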